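# Refit the drive pulley of a catheter puller

### The job

Swing the catheter puller's pinch-roller lever out of the pulley's way until its handle stands over the park mark, the white line on the deck. Then pinch the bare shaft with the fingers until you feel its set-screw flat between them, and turn it by that flat until the flat squarely faces the front panel. Slip the flanged pulley over the shaft, drum side down, with its set screw on the flat and the top of its hub flush with the end of the shaft, and finish still holding it there in the fingers, ready for a colleague to tighten the screw; leave the other things on the table where they are.

Things in the scene. Friction and masses are not known exactly. Their poses are not given: they have to be found in the camera images.
- puller: catheter puller fixed to the table: blue-grey housing 140 mm (its x) by 240 mm (y), aluminium deck 70 mm above the table. Origin under its centre at table height; x points out of the white front panel, z up. On the deck: output shaft at x 0, y -30 mm; lever pivot at x -30, y 50 mm; under the handle a dark arc crossed by a white line, the park mark; two white guide rollers at y -107 mm, 36 mm above the deck
- lever (a joint): angle (rad) of the level pinch-roller lever about its upright pivot: 0 has the roller aimed straight at the shaft; it grows clockwise seen from above, roller to the back, handle to the front; handle over the park mark at 1.20; stops -0.1 and 1.5. Starts at 0 to 0.3; below 0.38 the roller is in the pulley's way. Friction 0.12 N m (1.9 N at the knob): stays where left
- lever_knob (a point): centre of the black ball knob, 25 mm across, on a 9 mm stem at the handle's end, 65 mm from the pivot, 150 mm above the table; the lever bar under it (12 mm wide) ends 120 mm above the table. At lever angle q it lies from the pivot in the puller's frame at direction 1.93 - q rad (from x towards y). x points from the knob to the roller
- roller (a point): middle of the black pinch roller (16 mm across, 18 mm tall, under the lever bar), 58 mm from the pivot opposite the knob, 104 mm above the table
- shaft_end (a point): centre of the top end of the upright steel output shaft, 132 mm above the table. Shaft 16 mm thick, edge chamfered 1 mm; motor off, it turns both ways without stops (0.02 N m friction, stays where left). x points the way the flat faces, z up. At its foot a boss 28 mm wide ends 78 mm above the table, on a flange 40 mm wide, 3 mm thick
- flat: set-screw flat on the shaft: a plane face 12 mm wide, 3 mm deep (5 mm from the axis), running 39 mm down from just below the shaft's end. Origin mid-face, 20 mm below the shaft's end; x points straight out of the face, z up. Across the flat the shaft measures 13 mm, elsewhere up to 16 mm. It starts turned 0.6 to 1.5 rad from the front panel, counter-clockwise seen from above
- pulley: loose aluminium pulley, about 160 g, lying drum down: grooved drum 60 mm across, 16 mm tall, under a hub 36 mm across, 22 mm tall; bore 18 mm right through. Origin: centre of its underside, z up the bore; x points to the dark set screw, 27 mm up, head 4.5 mm proud of the hub, point 2.5 mm proud in the bore, so it passes over the shaft only with the screw over the flat (to about 0.3 rad)
- pulley_top (a point): centre of the pulley's bore at the top face of the hub, 38 mm above its underside
- screw_point (a point): inner point of the set screw, 6.5 mm from the bore's axis and 27 mm above the underside (5 mm wide); same axes as the pulley
- spare_collar: bystander, loose: spare plain shaft collar, a dark steel ring 30 mm across and 12 mm tall with no drum; origin under its centre
- hex_key: bystander, loose: L-shaped dark steel hex key, 6 mm thick, arms 90 and 28 mm; origin under its centre
- screwdriver: bystander, loose: screwdriver with black handle, 180 mm long, 26 mm thick; origin under its centre
- mouse: bystander, loose: black computer mouse, 110 x 60 x 35 mm; origin under its centre
- gel_bottle: bystander, loose: clear round bottle with white cap, 56 mm across, 160 mm tall; origin under its centre
- steel_bowl: bystander, loose: bright steel bowl, 180 mm across, 70 mm tall; origin under its centre
- parts_tray: bystander, loose: grey small-parts tray, 120 x 90 x 30 mm; origin under its centre
Mind the look-alikes: they are no part of the job. There is more than one size of the pulley; the job needs the middle-sized.

How it is judged:
On the way, in this order (a step that is already met when the one before it is completed fails the run):
1. the pinch-roller lever stands at its park mark (1.2 rad), within 0.12 rad (value of joint lever between 1.08 and 1.32 rad and velocity of joint lever between -0.1 and 0.1 rad/s), for 0.2 s.
2. the fingers press on the shaft's flat, and the flat faces the front panel within 0.17 rad (angle between the x axis of flat and the x axis of puller, either way round below 0.17 rad and x of flat in the frame of puller above 0 m and contact force between the fingers and flat above 1 N), for 0.2 s.
At the end, for the whole second after the job is handed in: Lever at its park mark within 0.15 rad; flat facing the front panel within 0.2 rad; pulley on the shaft drum down, upright within 0.08 rad, hub top within 3 mm of the shaft's end, set screw over the flat within 0.2 rad, at rest, gripped with over 4 N and kept up by the fingers alone (value of joint lever between 1.05 and 1.35 rad and angle between the x axis of flat and the x axis of puller, either way round below 0.2 rad and x of flat in the frame of puller above 0 m and horizontal distance between pulley_top and shaft_end below 0.004 m and z of pulley_top in the frame of shaft_end between -0.003 and 0.003 m and angle between pulley's own z axis and vertical below 0.08 rad and angle between the x axis of pulley and the x axis of flat, either way round below 0.2 rad and x of screw_point in the frame of flat above -0.003 m and z of screw_point in the frame of shaft_end below 0 m and contact force between the fingers and pulley above 4 N and linear speed of pulley below 0.02 m/s); the arm keeps its last pose, push and grip.
It fails at once if one of the other things on the table is displaced by more than 30 mm (distance of any of spare_collar, hex_key, screwdriver, mouse, gel_bottle, steel_bowl, parts_tray from where it was at the start of the episode above 0.03 m).
It also fails if it takes over 61 s, if anything falls off the work surface, if the arm or the gripper's body presses on something with over 40 N, if the wrist force passes 120 N, or if a joint passes its speed limit or range.

### The arm

A 6-joint arm with a two-finger parallel gripper is mounted at the origin on the work surface. World frame = base frame: x ahead of the robot, y to its left, z up, the work surface at z = 0. Lengths are in m, angles in rad, forces in N, time in s.
With the tool pointing down it reaches from about 0.25 to 0.725 m from the base axis. Payload 4 kg.
Tool frame: the origin (TCP) lies between the finger pads; the fingertips stand 11 mm ahead of it and the grasp point (between the pads) lies 8 mm behind it (bot.tip_extent is the distance from the TCP to the fingertips, in m); z points along the fingers, y is the line along which they close (so a half turn about z gives the same grasp; the last joint's range is limited). The gripper opens to 85 mm and grips with 20 to 120 N. Pads are 22 mm wide; open, the fingers measure 114 mm over their backs; the gripper's body (76 mm by 85 mm) begins 54 mm behind the grasp point. The pads swing forward as they close: fully open they stand 13 mm farther back than shut.
Start: joints at [1.239, 0.241, 0.005, 1.335, 0, 1.571], TCP at [0.163, 0.473, 0.242] pointing down, gripper open.
Joint ranges: [-2.72, 2.72], [-1.05, 1.87], [-1.09, 1.28], [-1.99, 2.15], [-1.42, 1.44], [-3.14, 3.14]. Speed limits (rad/s): [2.79, 2.79, 3.14, 3.14, 3.14, 3.14].

### API

Orientations are given as a unit quaternion [x, y, z, w].
In Python, from workcell import bot gives the robot as it stands. The module is installed in compiled form; this text tells all that it offers.
- The arm moves only by the tool drive_tool, never from a script. Its argument "rows" is a list of rows, each an object of numbers: "dx", "dy", "dz": the shift along the tool's x, y, z in units of 50 mm (1.0 is 50 mm); "wx", "wy", "wz": the turn, a rotation vector about the tool's x, y, z in units of 5 degrees (1.0 is 5 degrees); "hand": the finger opening in mm, from 0 to 85.4. A call has 1 to 20 rows; each row is the pose to reach, as a shift and turn from the pose commanded when the call began, along the tool's axes at that moment; what a row does not reach only later rows make up. A row lasts 1/10 s, in which the tool goes at most 50 mm and 8.59 degrees, less where a joint would pass 70% of its speed; a pose out of reach is approached as far as the arm can. A call with a gripper value outside its range is refused whole. The fingers move at their own pace and stop on an object; the grip force is fixed at half the most. Time passes only in rows, so rows that repeat a pose let the fingers close. It gives the time, the measured TCP pose, the force, the opening and the grip force at its end, in the units of the state.
- bot.get_obs(): the state, without advancing time (a new reading comes with each control period).
- bot.camera(name): name is "side" or "top" or "wrist"; returns the picture (420x560x3 uint8, red, green, blue); there is no depth.
- bot.get_calibration(name): a dict with "vfov" (degrees; the focal length in pixels is half the picture's height over the tangent of half this angle, whatever the lens; pixels are square), "cx", "cy" (the principal point, pixels), "origin" and "rotation" of the camera in the world; the wrist camera has in their place "mount" (4x4, takes a point from camera to tool coordinates, whose origin is the TCP and whose axes are the flange's). Camera axes: x right, y up, looking along -z (the intrinsics and any distortion apply to the point x, -y, -z); pixel columns grow to the right and rows downward; lengths in m; the calibration is good to about 2 mm. A picture is of the moment at which its call begins: read the wrist's pose just before it. get_calibration takes no time and is no camera call.
- bot.job_done(): hands the job in; it is judged then, once.
Trained networks look in the newest picture that a camera, given by its name, has taken for a name from the list of things; names that differ only in an ending like _2 or _b are one class to them, and where a whole thing is asked for, a point or a joint stands for the part that bears it (a point fixed in the world has none). Each returns a list of dicts, best first, with "score" (0 to 1); they miss things now and then, are a little off and sometimes report something else, mostly with a low value. They report only what shows in the picture. A call takes as long as a camera call. They do not tell look-alikes from the thing itself.
- bot.look_for(camera, thing): "extent" ([centre column, centre row, width, height] in pixels, round what is visible of it).
- bot.outline_of(camera, thing): "region" (420x560 bool, what is visible of it) and "extent" ([centre column, centre row, width, height] in pixels, round what is visible of it).
The state is a dict: "clock": time; "joint_pos": joint angles; "joint_vel": joint speeds; "tau": joint torques, N m; "eef_pos": TCP position; "tool_rot": TCP orientation; "ft_force": force on the tool from outside, world axes, zero at the start; "ft_torque": the same for the moment, N m; "grip_width": finger opening in m; "grasp_force": force on a finger pad.
Only numpy, scipy, OpenCV 4.12 (cv2) and the standard library are available. Lean on these libraries where they do the work, as an engineer would, in place of code of your own. Each camera call takes 0.05 s, during which the arm holds its last target. There are 200 camera calls.

## Working session

There is one attempt and no reset: what is moved stays moved. The work goes in short steps, Python scripts to look and compute and a tool call to move; the robot and the scene stay as the last step left them, time stands still between calls to the robot, and variables do not carry over. Pictures are saved under pics/ and viewed, at most 10 in all, crops included, and the job is handed in when it is done.

Besides the shell and the picture viewer there is one more tool, called after "Call:" as name([rows], argument=value, ...), one row to a line, values as JSON. drive_tool: Moves the arm, as the interface text tells. Its arguments: {"type":"object","properties":{"rows":{"type":"array","items":{"type":"object","properties":{"dx":{"type":"number"},"dy":{"type":"number"},"dz":{"type":"number"},"wx":{"type":"number"},"wy":{"type":"number"},"wz":{"type":"number"},"hand":{"type":"number"}}}}},"required":["rows"]}

```bash
mkdir -p pics
cat > h.py <<'E'
import numpy as np, cv2
from workcell import bot
from scipy.spatial.transform import Rotation as R
def cal(n):
    c=bot.get_calibration(n)
    if n=='wrist':
        o=bot.get_obs();T=np.eye(4);T[:3,:3]=R.from_quat(o['tool_rot']).as_matrix();T[:3,3]=o['eef_pos']
        M=T@np.array(c['mount']);c['origin']=M[:3,3];c['rotation']=M[:3,:3]
    c['f']=210/np.tan(np.radians(c['vfov'])/2)
    c['rotation']=np.array(c['rotation']).reshape(3,3);c['origin']=np.array(c['origin']);return c
def ray(c,u,v):
    d=c['rotation']@np.array([(u-c['cx'])/c['f'],-(v-c['cy'])/c['f'],-1]);return d/np.linalg.norm(d)
def onz(c,u,v,z):
    d=ray(c,u,v);return c['origin']+d*(z-c['origin'][2])/d[2]
def proj(c,p):
    q=c['rotation'].T@(np.array(p)-c['origin']);return np.array([c['cx']+c['f']*q[0]/-q[2],c['cy']-c['f']*q[1]/-q[2]])
def tri(obs):
    A=np.zeros((3,3));b=np.zeros(3)
    for c,u,v in obs:
        d=ray(c,u,v);P=np.eye(3)-np.outer(d,d);A+=P;b+=P@c['origin']
    x=np.linalg.solve(A,b);return x,[np.linalg.norm((np.eye(3)-np.outer(ray(c,u,v),ray(c,u,v)))@(x-c['origin'])) for c,u,v in obs]
def save(n,im): cv2.imwrite('pics/'+n+'.png',cv2.cvtColor(im,cv2.COLOR_RGB2BGR))
E
python3 - <<'E'
from h import *
np.set_printoptions(precision=4,suppress=True)
for n in ['top','side','wrist']:
    print(n,bot.get_calibration(n))
ims=[]
for n in ['top','side']:
    im=bot.camera(n);save(n+'0',im)
    for t in ['puller','lever_knob','roller','shaft_end','flat','pulley','spare_collar','hex_key','screwdriver','mouse','gel_bottle','steel_bowl','parts_tray']:
        print(n,t,[(round(r['score'],2),np.round(r['extent'],1).tolist()) for r in bot.look_for(n,t)][:4])
print(bot.get_obs())
E
```

```text
top {'vfov': 47.933691524502464, 'cx': 279.1799597789524, 'cy': 216.4639759871798, 'origin': array([ 0.3633, -0.0359,  1.4566]), 'rotation': array([ 0.0482, -0.0487, -0.7011,  0.7098])}
side {'vfov': 56.214624756765616, 'cx': 276.90996532592044, 'cy': 216.85939353183156, 'origin': array([ 0.2049, -0.8306,  0.7149]), 'rotation': array([ 0.4533, -0.084 , -0.186 ,  0.8677])}
wrist {'vfov': 61.91553513470787, 'cx': 274.8783250298289, 'cy': 213.75750931395396, 'mount': array([[-0.0009,  0.9452,  0.3266,  0.0846],
       [ 1.    ,  0.0007,  0.0005, -0.0009],
       [ 0.0002,  0.3266, -0.9452, -0.1314],
       [ 0.    ,  0.    ,  0.    ,  1.    ]])}
top puller [(0.63, [231.6, 230.8, 91.2, 54.0])]
top lever_knob [(0.6, [210.7, 237.6, 56.6, 7.9])]
top roller [(0.53, [212.0, 240.3, 53.0, 14.0])]
top shaft_end []
top flat []
top pulley [(0.63, [372.5, 262.4, 18.8, 19.7]), (0.59, [393.1, 297.9, 27.5, 30.1]), (0.55, [356.3, 234.9, 12.8, 20.0])]
top spare_collar []
top hex_key [(0.62, [350.3, 290.2, 28.6, 3.4])]
top screwdriver [(0.64, [305.9, 138.4, 10.7, 30.5])]
top mouse [(0.86, [419.2, 246.3, 
[... 632 characters left out ...]
51.8, 39.6])]
side gel_bottle [(0.64, [405.1, 322.2, 32.1, 66.2])]
side steel_bowl [(0.57, [271.1, 163.4, 54.1, 33.5]), (0.35, [232.8, 329.9, 18.7, 33.5])]
side parts_tray [(0.85, [190.1, 181.1, 43.1, 26.8])]
{'clock': 1.4, 'joint_pos': array([ 1.239 ,  0.2406,  0.005 ,  1.3352, -0.    ,  1.5708]), 'joint_vel': array([-0.0011, -0.002 , -0.002 ,  0.0002, -0.0019,  0.0007]), 'tau': array([ -0.0013, -37.2211,  25.2686,   0.0013,  -0.0001,  -0.    ]), 'eef_pos': array([0.1629, 0.4727, 0.2423]), 'tool_rot': array([0.1652, 0.9863, 0.    , 0.    ]), 'ft_force': array([ 0.2228,  0.5046, -0.0653]), 'ft_torque': array([ 0.0517,  0.0001, -0.0198]), 'grasp_force': 0.0, 'grip_width': 0.08509424617713005}
```

Run:
```python
import re
s=open('h.py').read()
s=s.replace("c['rotation']=np.array(c['rotation']).reshape(3,3)","r=np.array(c['rotation']);c['rotation']=R.from_quat(r).as_matrix() if r.size==4 else r")
open('h.py','w').write(s)
from h import *
t=cv2.imread('pics/top0.png');s=cv2.imread('pics/side0.png')
cv2.imwrite('pics/tc.png',cv2.resize(t[180:320,175:435],(800,431),interpolation=cv2.INTER_CUBIC))
cv2.imwrite('pics/sc.png',cv2.resize(s[150:410,180:380],(460,598),interpolation=cv2.INTER_CUBIC))
ct,cs=cal('top'),cal('side')
print(ct['rotation'],cs['rotation'])
np.set_printoptions(precision=4,suppress=True)
for n,a,b in [('big',(393.1,297.9),(246.3,377.8)),('mid',(372.5,262.4),(287.9,335.6)),('small',(356.3,234.9),(311.7,307.8)),('lev',(212,240),(235,185)),('key',(350,290),(232,329)),('mouse',(419,246),(341,380)),('gel',(414.8,188.6),(405,322))]:
    print(n,tri([(ct,*a),(cs,*b)]),onz(ct,*a,.02))
```

```text
[[ 1.22928753e-02  9.90516031e-01 -1.36846184e-01]
 [-9.99923249e-01  1.23883742e-02 -1.53812101e-04]
 [ 1.54294838e-03  1.36837572e-01  9.90592297e-01]] [[ 0.91669311  0.24663671 -0.31439478]
 [-0.39893628  0.51981987 -0.75540529]
 [-0.02288203  0.8178983   0.57490762]]
big (array([ 0.3174, -0.3833,  0.0065]), [np.float64(0.0016648703989335454), np.float64(0.0016648703989335448)]) [ 0.3194 -0.3804  0.02  ]
mid (array([ 0.4294, -0.3241,  0.0068]), [np.float64(0.004212411047574737), np.float64(0.0042124110475747975)]) [ 0.4248 -0.3202  0.02  ]
small (array([ 0.5132, -0.2756,  0.0073]), [np.float64(0.004333468069383721), np.float64(0.0043334680693836595)]) [ 0.5079 -0.2719  0.02  ]
lev (array([0.48  , 0.1532, 0.1223]), [np.float64(0.0020400964814404144), np.float64(0.002040096481440564)]) [0.4868 0.1682 0.02  ]
key (array([ 0.3347, -0.253 ,  0.0006]), [np.float64(0.0063659741236254865), np.float64(0.006365974123625529)]) [ 0.3413 -0.2513  0.02  ]
mouse (array([ 0.4794, -0.4662,  0.0114]), [np.float64(0.0025934589030370643), np.float64(0.002593458903037107)]) [ 0.4763 -0.4625  0.02  ]
gel (array([ 0.644 , -0.4398,  0.0714]), [np.float64(0.00036118191578993837), np.float64(0.00036118191578989284)]) [ 0.6541 -0.4546  0.02  ]
```

View pics/tc.png

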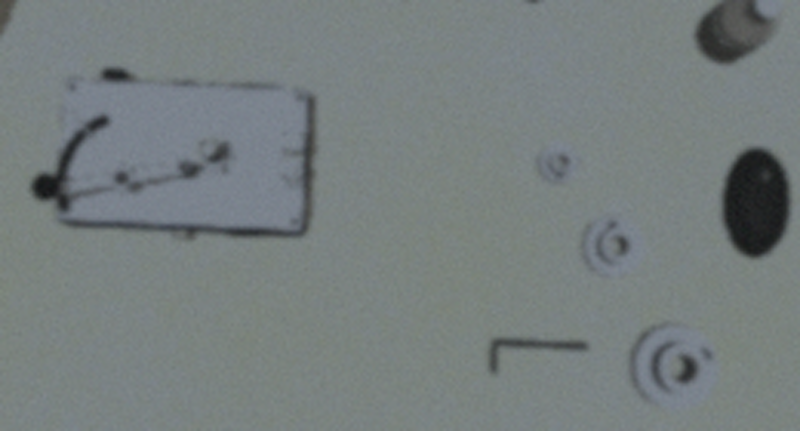

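View pics/sc.png

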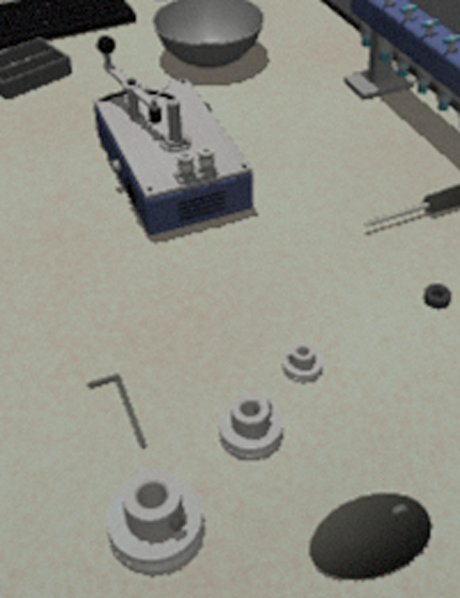

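Run:
```python
from h import *
np.set_printoptions(precision=4,suppress=True)
ct,cs=cal('top'),cal('side');k=260/800
T=lambda u,v:(175+u*k,180+v*k)
S=lambda u,v:(180+u/2.3,150+v/2.3)
C=[onz(ct,*T(*p),.07) for p in [(68,82),(312,95),(303,232),(62,222)]]
for p in C: print(p)
c=sum(C)/4; yd=(C[0]+C[3]-C[1]-C[2]); print('c',c,'yaw of y',np.arctan2(yd[1],yd[0])-np.pi/2)
print('knob',tri([(ct,*T(45,187)),(cs,*S(106,44))]),onz(ct,*T(45,187),.15))
print('shaft',tri([(ct,*T(213,148)),(cs,*S(173,102))]),onz(ct,*T(213,148),.132))
print('pivot',onz(ct,*T(122,180),.12))
```

```text
[0.5812 0.2085 0.07  ]
[ 0.5715 -0.0272  0.07  ]
[ 0.4395 -0.0204  0.07  ]
[0.4462 0.2093 0.07  ]
c [0.5096 0.0925 0.07  ] yaw of y -0.035233862977575026
knob (array([0.4741, 0.2116, 0.1489]), [np.float64(0.0013258650129157985), np.float64(0.0013258650129158991)]) [0.4727 0.2117 0.15  ]
shaft (array([0.5121, 0.0624, 0.1321]), [np.float64(0.0002518526487401109), np.float64(0.0002518526487400868)]) [0.5119 0.0625 0.132 ]
pivot [0.4825 0.1466 0.12  ]
```

```bash
cat >> h.py <<'E'
def go(p,ya,ref=None):
    """row numbers from the present pose to world p, tool y at angle ya"""
    o=bot.get_obs() ;M=R.from_quat(o['tool_rot']).as_matrix()
    d=M.T@(np.array(p)-o['eef_pos'])/.05
    Mt=np.array([[-np.sin(ya),np.cos(ya),0],[np.cos(ya),np.sin(ya),0],[0,0,-1]]).T
    Mt=np.column_stack([[-np.sin(ya),np.cos(ya),0],[np.cos(ya),np.sin(ya),0],[0,0,-1.]])
    w=R.from_matrix(M.T@Mt).as_rotvec(degrees=True)/5
    print('d',np.round(d,2),'w',np.round(w,2))
E
python3 - <<'E'
from h import *
go((.4735,.2115,.24),.13)
E
```

```text
d [-7.58 -2.92  0.05] w [ 0.    0.   12.71]
```

Call:
drive_tool([
  {"dx":-7.58,"dy":-2.92,"dz":0.05,"wz":12.7,"hand":50},
  {"dx":-7.58,"dy":-2.92,"dz":0.05,"wz":12.7,"hand":50},
  {"dx":-7.58,"dy":-2.92,"dz":0.05,"wz":12.7,"hand":50},
  {"dx":-7.58,"dy":-2.92,"dz":0.05,"wz":12.7,"hand":50},
  {"dx":-7.58,"dy":-2.92,"dz":0.05,"wz":12.7,"hand":50},
  {"dx":-7.58,"dy":-2.92,"dz":0.05,"wz":12.7,"hand":50},
  {"dx":-7.58,"dy":-2.92,"dz":0.05,"wz":12.7,"hand":50},
  {"dx":-7.58,"dy":-2.92,"dz":0.05,"wz":12.7,"hand":50},
  {"dx":-7.58,"dy":-2.92,"dz":0.05,"wz":12.7,"hand":50},
  {"dx":-7.58,"dy":-2.92,"dz":0.05,"wz":12.7,"hand":50},
  {"dx":-7.58,"dy":-2.92,"dz":0.05,"wz":12.7,"hand":50},
  {"dx":-7.58,"dy":-2.92,"dz":0.05,"wz":12.7,"hand":50},
  {"dx":-7.58,"dy":-2.92,"dz":0.05,"wz":12.7,"hand":50},
])

```text
invalid input at $.rows[0]: expected keys dx, dy, dz, wx, wy, wz, hand
```

Run:
```python
from h import *
c=cal('wrist');o=bot.get_obs();print(o['joint_pos'],o['eef_pos'])
im=bot.camera('wrist')
for p,n in [((.4735,.2115,.15),'k'),((.510,.0625,.132),'s'),((.482,.1455,.12),'p')]:
    u=proj(c,p);print(n,u);cv2.circle(im,tuple(int(x) for x in u),4,(255,0,0),1)
save('w1',im)
```

```text
[ 1.23899190e+00  2.40615526e-01  5.00259003e-03  1.33517842e+00
 -1.42615446e-05  1.57082460e+00] [0.16288175 0.47273545 0.24229969]
k [135.46331252 565.9227129 ]
s [ 39.73074269 590.21737787]
p [ 96.64058115 548.37262438]
```

View pics/w1.png

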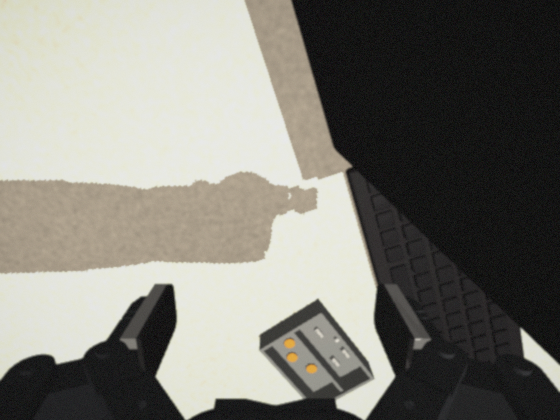

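The move was refused because it needs all seven keys. This picture is still the start pose: open fingers at the bottom, a small grey box at (315,350), keyboard on the right.

Call:
drive_tool([
  {"dx":-7.58,"dy":-2.92,"dz":0.05,"wx":0,"wy":0,"wz":12.7,"hand":50},
  {"dx":-7.58,"dy":-2.92,"dz":0.05,"wx":0,"wy":0,"wz":12.7,"hand":50},
  {"dx":-7.58,"dy":-2.92,"dz":0.05,"wx":0,"wy":0,"wz":12.7,"hand":50},
  {"dx":-7.58,"dy":-2.92,"dz":0.05,"wx":0,"wy":0,"wz":12.7,"hand":50},
  {"dx":-7.58,"dy":-2.92,"dz":0.05,"wx":0,"wy":0,"wz":12.7,"hand":50},
  {"dx":-7.58,"dy":-2.92,"dz":0.05,"wx":0,"wy":0,"wz":12.7,"hand":50},
  {"dx":-7.58,"dy":-2.92,"dz":0.05,"wx":0,"wy":0,"wz":12.7,"hand":50},
  {"dx":-7.58,"dy":-2.92,"dz":0.05,"wx":0,"wy":0,"wz":12.7,"hand":50},
  {"dx":-7.58,"dy":-2.92,"dz":0.05,"wx":0,"wy":0,"wz":12.7,"hand":50},
  {"dx":-7.58,"dy":-2.92,"dz":0.05,"wx":0,"wy":0,"wz":12.7,"hand":50},
  {"dx":-7.58,"dy":-2.92,"dz":0.05,"wx":0,"wy":0,"wz":12.7,"hand":50},
  {"dx":-7.58,"dy":-2.92,"dz":0.05,"wx":0,"wy":0,"wz":12.7,"hand":50},
])

```text
clock: 2.65
eef_pos: [0.4725, 0.2123, 0.2399]
tool_rot: [0.658, 0.753, -0.0, -0.0]
ft_force: [-0.1, 0.8, -0.2]
grip_width: 0.0498
grasp_force: 0.0
```

Run:
```python
from h import *
c=cal('wrist');o=bot.get_obs();print(o['joint_pos'],o['eef_pos'])
im=bot.camera('wrist')
for p,n in [((.4735,.2115,.15),'k'),((.510,.0625,.132),'s'),((.482,.1455,.12),'p')]:
    u=proj(c,p);print(n,u);cv2.circle(im,tuple(int(x) for x in u),4,(255,0,0),1)
save('w2',im)
go((.4735,.2115,.144),.13)
```

```text
[4.22118705e-01 2.77688083e-01 4.79941792e-02 1.34146011e+00
 2.99156345e-04 1.85975038e+00] [0.47252361 0.21231393 0.23987874]
k [277.1594426  225.07915052]
s [295.744758   381.87957184]
p [276.49265945 287.8159833 ]
d [-0.02  0.02  1.92] w [-0.   -0.    0.04]
```

View pics/w2.png

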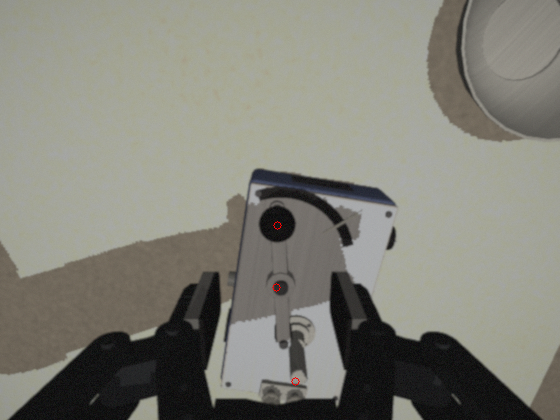

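The red marks fall on the knob (277,225). The pivot sits about 4 px right of its mark, and the shaft is under the gripper at the bottom. I'm going down on the knob.

Call:
drive_tool([
  {"dx":0,"dy":0.02,"dz":0.96,"wx":0,"wy":0,"wz":0,"hand":50},
  {"dx":0,"dy":0.02,"dz":1.94,"wx":0,"wy":0,"wz":0,"hand":50},
  {"dx":0,"dy":0.02,"dz":1.94,"wx":0,"wy":0,"wz":0,"hand":20},
  {"dx":0,"dy":0.02,"dz":1.94,"wx":0,"wy":0,"wz":0,"hand":20},
  {"dx":0,"dy":0.02,"dz":1.94,"wx":0,"wy":0,"wz":0,"hand":20},
  {"dx":0,"dy":0.02,"dz":1.94,"wx":0,"wy":0,"wz":0,"hand":20},
])

```text
clock: 3.3
eef_pos: [0.4737, 0.2117, 0.1427]
tool_rot: [0.659, 0.752, -0.001, -0.001]
ft_force: [-2.5, 1.8, -14.9]
grip_width: 0.0222
grasp_force: 59.4
```

Run:
```python
from h import *
o=bot.get_obs();print(o['eef_pos'],o['grip_width'],o['grasp_force'],o['ft_force'])
pv=np.array([.483,.1455]);k=o['eef_pos'][:2]-pv;print(np.linalg.norm(k),np.arctan2(k[1],k[0]))
a0=np.arctan2(k[1],k[0])
for a in np.linspace(a0,.695,11)[1:]:
    print(a);go(np.r_[pv+.065*np.array([np.cos(a),np.sin(a)]),o['eef_pos'][2]],.13+a-a0)
```

```text
[0.47366971 0.21173416 0.1426989 ] 0.022155193365401244 59.35065507888794 [ -2.52359006   1.78213881 -14.90931315]
0.06688810454461519 1.71074375372611
1.609169378353499
d [-0.04  0.13 -0.  ] w [-0.03 -0.    1.18]
1.507595002980888
d [-0.06  0.26 -0.  ] w [-0.03 -0.    2.35]
1.4060206276082772
d [-0.09  0.39 -0.  ] w [-0.03 -0.    3.51]
1.3044462522356661
d [-0.14  0.51 -0.  ] w [-0.03  0.    4.67]
1.202871876863055
d [-0.2   0.63 -0.  ] w [-0.03  0.    5.84]
1.101297501490444
d [-0.27  0.75 -0.  ] w [-0.03  0.    7.  ]
0.9997231261178331
d [-0.35  0.85 -0.  ] w [-0.03  0.01  8.17]
0.898148750745222
d [-0.44  0.95 -0.  ] w [-0.03  0.01  9.33]
0.796574375372611
d [-0.54  1.03 -0.  ] w [-3.000e-02  1.000e-02  1.049e+01]
0.695
d [-0.64  1.11 -0.  ] w [-3.000e-02  1.000e-02  1.166e+01]
```

Call:
drive_tool([
  {"dx":-0.02,"dy":0.13,"dz":0,"wx":0,"wy":0,"wz":1.2,"hand":20},
  {"dx":-0.04,"dy":0.26,"dz":0,"wx":0,"wy":0,"wz":2.4,"hand":20},
  {"dx":-0.08,"dy":0.39,"dz":0,"wx":0,"wy":0,"wz":3.5,"hand":20},
  {"dx":-0.13,"dy":0.51,"dz":0,"wx":0,"wy":0,"wz":4.7,"hand":20},
  {"dx":-0.2,"dy":0.63,"dz":0,"wx":0,"wy":0,"wz":5.8,"hand":20},
  {"dx":-0.27,"dy":0.75,"dz":0,"wx":0,"wy":0,"wz":7,"hand":20},
  {"dx":-0.35,"dy":0.85,"dz":0,"wx":0,"wy":0,"wz":8.2,"hand":20},
  {"dx":-0.44,"dy":0.95,"dz":0,"wx":0,"wy":0,"wz":9.3,"hand":20},
  {"dx":-0.54,"dy":1.03,"dz":0,"wx":0,"wy":0,"wz":10.5,"hand":20},
  {"dx":-0.64,"dy":1.11,"dz":0,"wx":0,"wy":0,"wz":11.6,"hand":20},
  {"dx":-0.64,"dy":1.11,"dz":0,"wx":0,"wy":0,"wz":11.6,"hand":20},
  {"dx":-0.64,"dy":1.11,"dz":0,"wx":0,"wy":0,"wz":11.6,"hand":20},
  {"dx":-0.64,"dy":1.11,"dz":0,"wx":0,"wy":0,"wz":11.6,"hand":20},
  {"dx":-0.64,"dy":1.11,"dz":0,"wx":0,"wy":0,"wz":11.6,"hand":50},
  {"dx":-0.64,"dy":1.11,"dz":0,"wx":0,"wy":0,"wz":11.6,"hand":50},
  {"dx":-0.64,"dy":1.11,"dz":0,"wx":0,"wy":0,"wz":11.6,"hand":50},
  {"dx":-0.64,"dy":1.11,"dz":-1,"wx":0,"wy":0,"wz":11.6,"hand":50},
  {"dx":-0.64,"dy":1.11,"dz":-2,"wx":0,"wy":0,"wz":11.6,"hand":50},
  {"dx":-0.64,"dy":1.11,"dz":-2.4,"wx":0,"wy":0,"wz":11.6,"hand":50},
])

```text
clock: 5.2
eef_pos: [0.5364, 0.1873, 0.2702]
tool_rot: [0.941, 0.338, 0.006, 0.0]
ft_force: [0.8, 0.5, 0.4]
grip_width: 0.0501
grasp_force: 0.0
```

Run:
```python
from h import *
o=bot.get_obs();print(o['eef_pos'],o['joint_pos'])
go((.480,.055,.27),0.0)
```

```text
[0.53636259 0.18725119 0.27020272] [ 3.36073795e-01  3.60246042e-01  2.41923447e-01  1.44077091e+00
 -3.67739918e-04  2.78900702e+00]
d [-2.55  1.33 -0.02] w [  0.1   -0.09 -10.11]
```

Run:
```python
from h import *
go((.510,.0625,.225),-.7)
```

```text
d [-2.    1.59  0.89] w [ 0.06 -0.12 -2.09]
```

Call:
drive_tool([
  {"dx":-2.0,"dy":1.6,"dz":0,"wx":0,"wy":0,"wz":-2.1,"hand":50},
  {"dx":-2.0,"dy":1.6,"dz":0,"wx":0,"wy":0,"wz":-2.1,"hand":50},
  {"dx":-2.0,"dy":1.6,"dz":0.5,"wx":0,"wy":0,"wz":-2.1,"hand":50},
  {"dx":-2.0,"dy":1.6,"dz":0.9,"wx":0,"wy":0,"wz":-2.1,"hand":50},
  {"dx":-2.0,"dy":1.6,"dz":0.9,"wx":0,"wy":0,"wz":-2.1,"hand":50},
  {"dx":-2.0,"dy":1.6,"dz":0.9,"wx":0,"wy":0,"wz":-2.1,"hand":50},
])

```text
clock: 5.8
eef_pos: [0.5081, 0.0614, 0.2192]
tool_rot: [0.906, 0.422, 0.001, 0.0]
ft_force: [-0.3, 0.2, 0.4]
grip_width: 0.0502
grasp_force: 0.0
```

Run:
```python
from h import *
np.set_printoptions(precision=4,suppress=True)
c=cal('wrist');o=bot.get_obs();print(o['eef_pos'],R.from_quat(o['tool_rot']).as_matrix()[:,1])
im=bot.camera('wrist')
for t in ['shaft_end','flat','lever_knob','roller']:
    print(t,[(round(r['score'],2),np.round(r['extent'],1).tolist()) for r in bot.look_for('wrist',t)][:3])
for p,n in [((.510,.0625,.132),'s'),((.533,.187,.15),'k'),((.510,.0625,.078),'b')]: print(n,proj(c,p))
u,v=[int(x) for x in proj(c,(.51,.0625,.11))]
cr=im[max(0,v-75):v+75,u-100:u+100]
a=cv2.resize(cr,(600,450),interpolation=cv2.INTER_CUBIC)
out=np.vstack([a]);print(u-100,v-75);save('w3',a);save('w3f',im)
```

```text
[0.5081 0.0614 0.2192] [ 0.7657 -0.6432  0.0014]
shaft_end [(0.57, [271.2, 206.2, 24.1, 40.0])]
flat [(0.61, [539.4, 191.0, 41.3, 26.6]), (0.56, [274.8, 198.3, 18.3, 20.8])]
lever_knob [(0.81, [156.4, 119.6, 67.0, 237.9])]
roller [(0.93, [155.9, 117.5, 65.2, 234.2])]
s [275.6929 222.1786]
k [154.4901  34.2653]
b [275.5516 198.896 ]
175 136
```

View pics/w3.png

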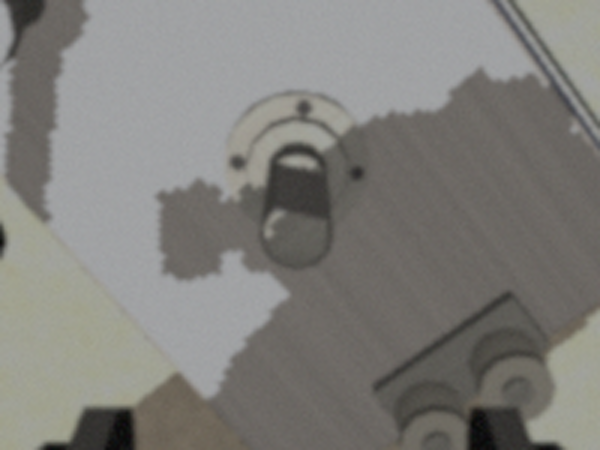

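View pics/w3f.png

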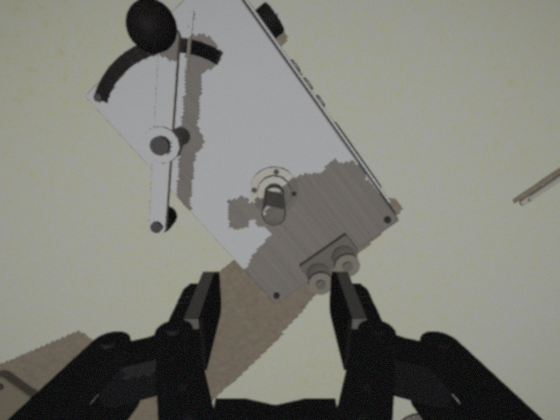

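Crop: the flat's top edge runs from (273,202) to (328,217), so its normal points to the upper right. Full frame: the knob is at (152,25), the lever pivot at (161,145), the roller end at (157,228), and the front edge of the deck runs from (245,0) to (395,215).

Run:
```python
from h import *
np.set_printoptions(precision=4,suppress=True)
c=cal('wrist')
W=lambda u,v:(175+u/3,136+v/3)
a=lambda p,q:np.arctan2(*(q-p)[1::-1])
e1,e2=onz(c,*W(273,202),.131),onz(c,*W(328,217),.131);print('edge',e1,e2,np.linalg.norm(e2-e1),'normal',a(e1,e2)+np.pi/2)
f1,f2=onz(c,247,3,.07),onz(c,388,206,.07);print('front yaw',a(f1,f2)+np.pi/2)
b1,b2=onz(c,240,262,.07),onz(c,94,100,.07);print('back yaw',a(b1,b2)-np.pi/2,f1,f2,b1,b2)
k=onz(c,152,25,.15);p=onz(c,161,145,.13);r=onz(c,157,227,.124);print(k,p,r,'lever world dir',a(p,k),a(r,k),a(r,p))
t=W(298,240);print('shaft',onz(c,*t,.132))
im=cv2.imread('pics/w3f.png');g=cv2.cvtColor(im,cv2.COLOR_BGR2GRAY)
L=cv2.createLineSegmentDetector().detect(g)[0][:,0]
for l in L:
    if np.hypot(l[2]-l[0],l[3]-l[1])>60:
        P,Q=onz(c,l[0],l[1],.07),onz(c,l[2],l[3],.07);print(np.round(l),a(P,Q)%np.pi-np.pi/2)
```

```text
edge [0.5137 0.0773 0.131 ] [0.5207 0.0669 0.131 ] 0.012552981251184293 normal 0.5938337967860695
front yaw -0.04366241994564435
back yaw -0.03671414063861955 [0.5855 0.1843 0.07  ] [ 0.5773 -0.0041  0.07  ] [0.4469 0.037  0.07  ] [0.4533 0.2107 0.07  ]
[0.5352 0.1915 0.15  ] [0.488  0.1482 0.13  ] [0.4431 0.1113 0.124 ] lever world dir 0.7425445053055553 0.7164096453491181 0.6876412511757425
shaft [0.5124 0.0673 0.132 ]
[456. 340. 542. 419.] 0.11902117017324798
[ 32. 397.  97. 337.] -1.5155311579701858
[180.  53. 175. 126.] -0.8591347810529699
[220. 311. 206. 371.] -0.9536084717117079
[171. 129. 176.  62.] -0.8635544426228703
[356. 162. 240.  -0.] -0.03285850759651843
[327. 116. 371. 178.] -0.038964539379448215
[289.  62. 327. 115.] -0.025982725671297002
[336. 121. 381. 185.] -0.031577071290406655
[284. 333. 218. 395.] -1.4190346292596168
[  0. 363.  77. 330.] 1.3114297015351868
[378. 184. 334. 123.] -0.030830231891876503
```

Run:
```python
from h import *
go((.5125,.067,.19),.594)
```

```text
d [0.13 0.   0.58] w [  0.03  -0.   -14.8 ]
```

Call:
drive_tool([
  {"dx":0.13,"dy":0,"dz":0.58,"wx":0,"wy":0,"wz":-14.8,"hand":50},
  {"dx":0.13,"dy":0,"dz":0.58,"wx":0,"wy":0,"wz":-14.8,"hand":50},
  {"dx":0.13,"dy":0,"dz":0.58,"wx":0,"wy":0,"wz":-14.8,"hand":50},
  {"dx":0.13,"dy":0,"dz":0.58,"wx":0,"wy":0,"wz":-14.8,"hand":50},
  {"dx":0.13,"dy":0,"dz":0.58,"wx":0,"wy":0,"wz":-14.8,"hand":50},
  {"dx":0.13,"dy":0,"dz":0.58,"wx":0,"wy":0,"wz":-14.8,"hand":50},
  {"dx":0.13,"dy":0,"dz":0.58,"wx":0,"wy":0,"wz":-14.8,"hand":50},
  {"dx":0.13,"dy":0,"dz":0.58,"wx":0,"wy":0,"wz":-14.8,"hand":50},
  {"dx":0.13,"dy":0,"dz":0.58,"wx":0,"wy":0,"wz":-14.8,"hand":50},
  {"dx":0.13,"dy":0,"dz":0.58,"wx":0,"wy":0,"wz":-14.8,"hand":50},
  {"dx":0.13,"dy":0,"dz":0.58,"wx":0,"wy":0,"wz":-14.8,"hand":50},
])

```text
clock: 7.15
eef_pos: [0.512, 0.0669, 0.1891]
tool_rot: [0.47, 0.883, 0.0, 0.0]
ft_force: [0.9, -0.2, -1.0]
grip_width: 0.05
grasp_force: 0.0
```

Run:
```python
from h import *
c=cal('wrist');o=bot.get_obs();print(o['eef_pos'],o['joint_pos'][5])
im=bot.camera('wrist')
u,v=[int(x) for x in proj(c,(.5125,.067,.132))];print(u,v)
save('w4',cv2.resize(im[max(0,v-60):v+60,u-80:u+80],(640,480),interpolation=cv2.INTER_CUBIC))
go((.5125,.067,.108),.594)
```

```text
[0.51198034 0.0668826  0.18910554] 1.108864967346008
277 244
d [-0.    0.01  1.62] w [ 0.    0.   -0.02]
```

View pics/w4.png

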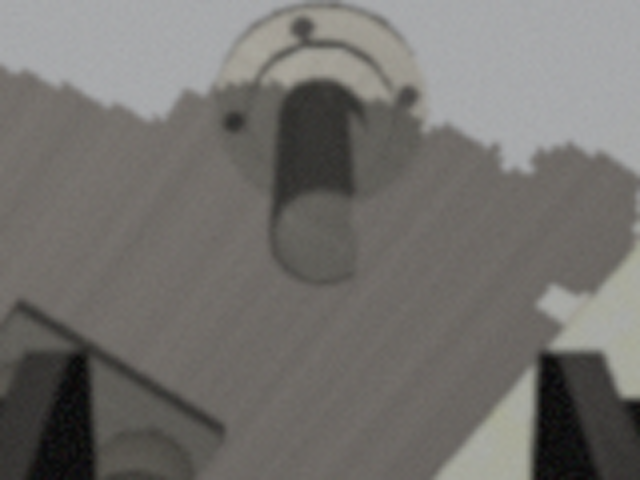

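The shaft's end spans columns 270 to 355 with the flat edge upright on the right, so it lines up with the jaws and sits at the predicted spot. I'm going down to pinch it.

Call:
drive_tool([
  {"dx":0,"dy":-0.02,"dz":0.8,"wx":0,"wy":0,"wz":0,"hand":45},
  {"dx":0,"dy":-0.02,"dz":1.66,"wx":0,"wy":0,"wz":0,"hand":40},
  {"dx":0,"dy":-0.02,"dz":1.66,"wx":0,"wy":0,"wz":0,"hand":30},
  {"dx":0,"dy":-0.02,"dz":1.66,"wx":0,"wy":0,"wz":0,"hand":10},
  {"dx":0,"dy":-0.02,"dz":1.66,"wx":0,"wy":0,"wz":0,"hand":10},
  {"dx":0,"dy":-0.02,"dz":1.66,"wx":0,"wy":0,"wz":0,"hand":10},
  {"dx":0,"dy":-0.02,"dz":1.66,"wx":0,"wy":0,"wz":0,"hand":10},
  {"dx":0,"dy":-0.02,"dz":1.66,"wx":0,"wy":0,"wz":0,"hand":10},
])

```text
clock: 8.0
eef_pos: [0.5122, 0.0668, 0.1068]
tool_rot: [0.469, 0.883, 0.001, 0.001]
ft_force: [4.5, 3.0, -9.9]
grip_width: 0.012
grasp_force: 58.9
```

Run:
```python
from h import *
o=bot.get_obs();print(o['eef_pos'],R.from_quat(o['tool_rot']).as_matrix()[:,1],o['grip_width'],o['ft_force'],o['ft_torque'])
go(o['eef_pos'],-.033)
```

```text
[0.512193   0.06675184 0.10683248] [0.82898587 0.55926223 0.0028601 ] 0.011964157494698787 [ 4.47812752  3.01497942 -9.86011884] [ 0.49169801 -0.47893579 -0.04287879]
d [0. 0. 0.] w [ 0.03 -0.01  7.18]
```

The opening stopped at 12 mm against a full 16 mm shaft, so the flat is between the pads. Now I turn it to the front.

Call:
drive_tool([
  {"dx":0,"dy":0,"dz":0,"wx":0,"wy":0,"wz":1.2,"hand":10},
  {"dx":0.01,"dy":0,"dz":0,"wx":0,"wy":0,"wz":2.4,"hand":10},
  {"dx":0.01,"dy":0,"dz":0,"wx":0,"wy":0,"wz":3.6,"hand":10},
  {"dx":0.01,"dy":0.01,"dz":0,"wx":0,"wy":0,"wz":4.8,"hand":10},
  {"dx":0.02,"dy":0.01,"dz":0,"wx":0,"wy":0,"wz":6,"hand":10},
  {"dx":0.02,"dy":0.01,"dz":0,"wx":0,"wy":0,"wz":7.2,"hand":10},
  {"dx":0.02,"dy":0.01,"dz":0,"wx":0,"wy":0,"wz":7.2,"hand":10},
  {"dx":0.02,"dy":0.01,"dz":0,"wx":0,"wy":0,"wz":7.2,"hand":10},
  {"dx":0.02,"dy":0.01,"dz":0,"wx":0,"wy":0,"wz":7.2,"hand":10},
  {"dx":0.02,"dy":0.01,"dz":0,"wx":0,"wy":0,"wz":7.2,"hand":10},
  {"dx":0.02,"dy":0.01,"dz":0,"wx":0,"wy":0,"wz":7.2,"hand":10},
])

```text
clock: 9.1
eef_pos: [0.5115, 0.0674, 0.1068]
tool_rot: [0.719, 0.695, 0.001, 0.0]
ft_force: [1.5, 2.7, -1.0]
grip_width: 0.0118
grasp_force: 59.7
```

Run:
```python
from h import *
o=bot.get_obs();print(o['eef_pos'],R.from_quat(o['tool_rot']).as_matrix()[:,1],o['grip_width'],o['ft_force'],o['ft_torque'])
```

```text
[0.51145635 0.06743734 0.10676676] [ 0.99940737 -0.03437149  0.00187394] 0.011825496396107268 [ 1.53829915  2.71727142 -0.97882869] [0.65901022 0.05351999 0.04542744]
```

Call:
drive_tool([
  {"dx":0,"dy":0,"dz":0,"wx":0,"wy":0,"wz":0,"hand":50},
  {"dx":0,"dy":0,"dz":0,"wx":0,"wy":0,"wz":0,"hand":50},
  {"dx":0,"dy":0,"dz":0,"wx":0,"wy":0,"wz":0,"hand":50},
  {"dx":0,"dy":0,"dz":-1,"wx":0,"wy":0,"wz":0,"hand":50},
  {"dx":0,"dy":0,"dz":-2,"wx":0,"wy":0,"wz":0,"hand":60},
  {"dx":0,"dy":0,"dz":-2,"wx":0,"wy":0,"wz":0,"hand":60},
])

```text
clock: 9.7
eef_pos: [0.5151, 0.0673, 0.2133]
tool_rot: [0.719, 0.694, 0.005, 0.004]
ft_force: [0.8, 0.1, 0.2]
grip_width: 0.06
grasp_force: 0.0
```

Run:
```python
from h import *
print(bot.get_obs()['eef_pos'])
go((.427,-.322,.19),0)
```

```text
[0.51507338 0.06729261 0.21331828]
d [-7.84 -1.49  0.43] w [ 0.16 -0.02 -0.41]
```

Call:
drive_tool([
  {"dx":-7.84,"dy":-1.49,"dz":0.4,"wx":0,"wy":0,"wz":-0.4,"hand":60},
  {"dx":-7.84,"dy":-1.49,"dz":0.4,"wx":0,"wy":0,"wz":-0.4,"hand":60},
  {"dx":-7.84,"dy":-1.49,"dz":0.4,"wx":0,"wy":0,"wz":-0.4,"hand":60},
  {"dx":-7.84,"dy":-1.49,"dz":0.4,"wx":0,"wy":0,"wz":-0.4,"hand":60},
  {"dx":-7.84,"dy":-1.49,"dz":0.4,"wx":0,"wy":0,"wz":-0.4,"hand":60},
  {"dx":-7.84,"dy":-1.49,"dz":0.4,"wx":0,"wy":0,"wz":-0.4,"hand":60},
  {"dx":-7.84,"dy":-1.49,"dz":0.4,"wx":0,"wy":0,"wz":-0.4,"hand":60},
  {"dx":-7.84,"dy":-1.49,"dz":0.4,"wx":0,"wy":0,"wz":-0.4,"hand":60},
  {"dx":-7.84,"dy":-1.49,"dz":0.4,"wx":0,"wy":0,"wz":-0.4,"hand":60},
  {"dx":-7.84,"dy":-1.49,"dz":0.4,"wx":0,"wy":0,"wz":-0.4,"hand":60},
  {"dx":-7.84,"dy":-1.49,"dz":0.4,"wx":0,"wy":0,"wz":-0.4,"hand":60},
  {"dx":-7.84,"dy":-1.49,"dz":0.4,"wx":0,"wy":0,"wz":-0.4,"hand":60},
])

```text
clock: 10.9
eef_pos: [0.4229, -0.3208, 0.1859]
tool_rot: [0.706, 0.708, 0.0, -0.0]
ft_force: [0.2, 0.2, -0.5]
grip_width: 0.0601
grasp_force: 0.0
```

Run:
```python
from h import *
c=cal('wrist');o=bot.get_obs();print(o['eef_pos'],o['tool_rot'])
im=bot.camera('wrist')
print([(round(r['score'],2),np.round(r['extent'],1).tolist()) for r in bot.look_for('wrist','pulley')])
u,v=[int(x) for x in proj(c,(.427,-.322,.03))];print(u-100,max(0,v-75))
save('w5',cv2.resize(im[max(0,v-75):v+75,u-100:u+100],(800,600),interpolation=cv2.INTER_CUBIC))
```

```text
[ 0.42288386 -0.32077695  0.18585353] [ 7.06444683e-01  7.07768247e-01  1.55140783e-05 -1.34098769e-04]
[(0.85, [382.0, 140.6, 49.3, 47.4]), (0.73, [284.5, 195.6, 67.2, 68.2]), (0.7, [315.4, 326.9, 74.4, 58.7]), (0.64, [163.6, 255.1, 88.9, 91.0])]
180 122
```

View pics/w5.png

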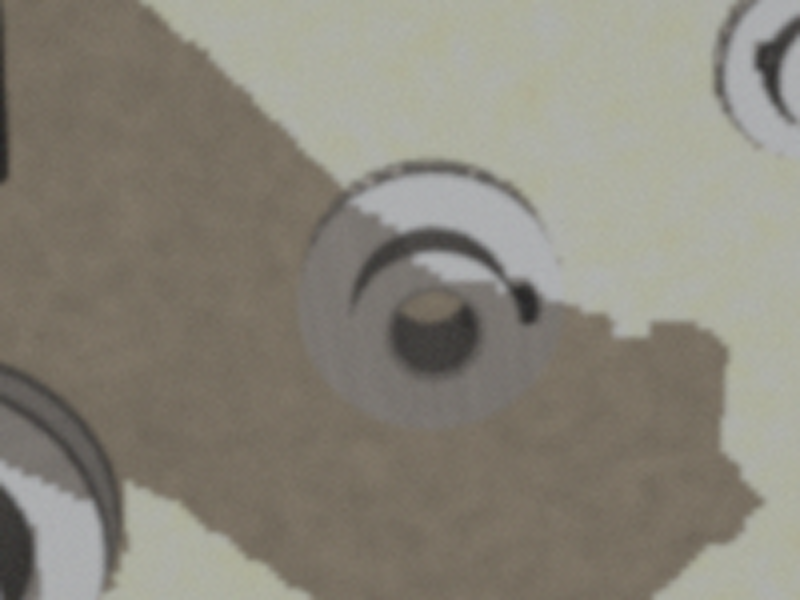

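The drum is centred near (430,298) and the bore at (433,333). The dark screw head is at (525,303), on the right.

Run:
```python
from h import *
c=cal('wrist');W=lambda u,v:(180+u/4,122+v/4)
P=onz(c,*W(433,333),.038);D=onz(c,*W(430,298),.016);S=onz(c,*W(525,303),.027)
print(P,D,S,np.linalg.norm((S-P)[:2]),'ang',np.arctan2(*(S-P)[1::-1]))
s=np.arctan2(*(S-P)[1::-1])
go((P[0],P[1],.15),s+np.pi/2)
# vertical check
ct,cs=cal('top'),cal('side')
print(proj(ct,P),proj(cs,P))
```

```text
[ 0.43364707 -0.32636179  0.038     ] [ 0.43371859 -0.32517688  0.016     ] [ 0.45385577 -0.32304326  0.027     ] 0.020479361539218068 ang 0.16276021834711413
d [-0.11  0.21  0.72] w [ -0.     0.   -19.84]
[375.70575295 259.21029219] [288.11709086 326.64956175]
```

Call:
drive_tool([
  {"dx":-0.11,"dy":0.21,"dz":0,"wx":0,"wy":0,"wz":-19.8,"hand":60},
  {"dx":-0.11,"dy":0.21,"dz":0.2,"wx":0,"wy":0,"wz":-19.8,"hand":60},
  {"dx":-0.11,"dy":0.21,"dz":0.2,"wx":0,"wy":0,"wz":-19.8,"hand":60},
  {"dx":-0.11,"dy":0.21,"dz":0.2,"wx":0,"wy":0,"wz":-19.8,"hand":60},
  {"dx":-0.11,"dy":0.21,"dz":0.4,"wx":0,"wy":0,"wz":-19.8,"hand":60},
  {"dx":-0.11,"dy":0.21,"dz":0.6,"wx":0,"wy":0,"wz":-19.8,"hand":60},
  {"dx":-0.11,"dy":0.21,"dz":0.7,"wx":0,"wy":0,"wz":-19.8,"hand":60},
  {"dx":-0.11,"dy":0.21,"dz":0.7,"wx":0,"wy":0,"wz":-19.8,"hand":60},
  {"dx":-0.11,"dy":0.21,"dz":0.7,"wx":0,"wy":0,"wz":-19.8,"hand":60},
  {"dx":-0.11,"dy":0.21,"dz":0.7,"wx":0,"wy":0,"wz":-19.8,"hand":60},
  {"dx":-0.11,"dy":0.21,"dz":0.7,"wx":0,"wy":0,"wz":-19.8,"hand":60},
  {"dx":-0.11,"dy":0.21,"dz":0.7,"wx":0,"wy":0,"wz":-19.8,"hand":60},
  {"dx":-0.11,"dy":0.21,"dz":0.7,"wx":0,"wy":0,"wz":-19.8,"hand":60},
  {"dx":-0.11,"dy":0.21,"dz":0.7,"wx":0,"wy":0,"wz":-19.8,"hand":60},
])

```text
clock: 12.4
eef_pos: [0.4334, -0.3269, 0.151]
tool_rot: [-0.078, 0.997, -0.0, 0.0]
ft_force: [-0.4, -0.3, 1.1]
grip_width: 0.0602
grasp_force: 0.0
```

Run:
```python
from h import *
c=cal('wrist');o=bot.get_obs();print(o['eef_pos'],R.from_quat(o['tool_rot']).as_matrix()[:,1],o['joint_pos'][5])
im=bot.camera('wrist')
for p in [(.4336,-.3264,.038),(.4337,-.3252,.016),(.4539,-.323,.027)]: print(proj(c,p))
u,v=[int(x) for x in proj(c,(.4336,-.3264,.03))];print(u-80,v-60)
save('w6',cv2.resize(im[v-60:v+60,u-80:u+80],(800,600),interpolation=cv2.INTER_CUBIC))
```

```text
[ 0.43342853 -0.32694019  0.15098513] [-1.55900700e-01  9.87772713e-01 -1.98793604e-04] -0.8027891912766507
[276.64105411 214.70666031]
[277.96368842 205.97169437]
[276.79478999 234.76579501]
196 151
```

View pics/w6.png

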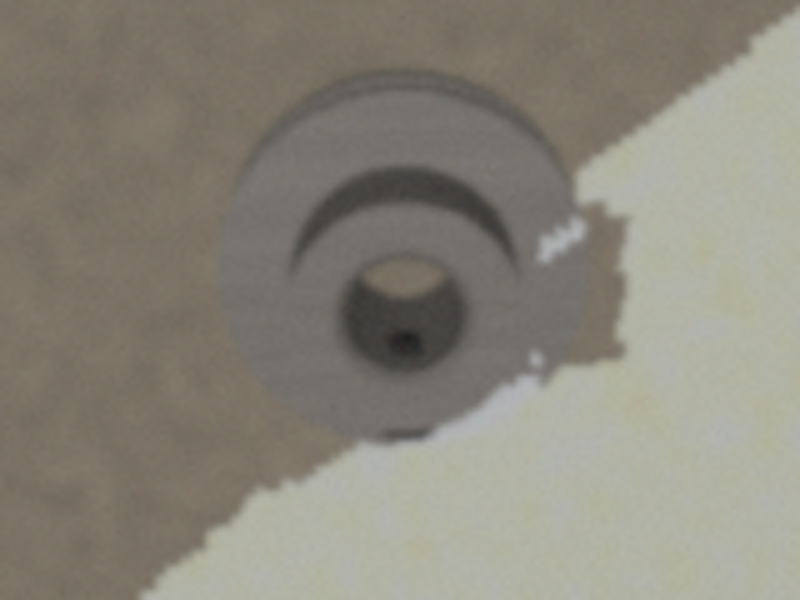

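The bore at crop (405,315) is where I predicted it. The screw head (405,435) and screw point (405,340) lie straight below it, on the tool's -x side, so I can grip here.

Call:
drive_tool([
  {"dx":0,"dy":0.01,"dz":0.8,"wx":0,"wy":0,"wz":0,"hand":50},
  {"dx":0,"dy":0.01,"dz":1.6,"wx":0,"wy":0,"wz":0,"hand":45},
  {"dx":0,"dy":0.01,"dz":2.2,"wx":0,"wy":0,"wz":0,"hand":45},
  {"dx":0,"dy":0.01,"dz":2.42,"wx":0,"wy":0,"wz":0,"hand":45},
  {"dx":0,"dy":0.01,"dz":2.42,"wx":0,"wy":0,"wz":0,"hand":45},
  {"dx":0,"dy":0.01,"dz":2.42,"wx":0,"wy":0,"wz":0,"hand":30},
  {"dx":0,"dy":0.01,"dz":2.42,"wx":0,"wy":0,"wz":0,"hand":30},
  {"dx":0,"dy":0.01,"dz":2.42,"wx":0,"wy":0,"wz":0,"hand":30},
  {"dx":0,"dy":0.01,"dz":2.42,"wx":0,"wy":0,"wz":0,"hand":30},
])

```text
clock: 13.35
eef_pos: [0.4337, -0.3277, 0.031]
tool_rot: [-0.078, 0.997, -0.001, 0.001]
ft_force: [-0.4, -0.2, 1.2]
grip_width: 0.0329
grasp_force: 62.0
```

Run:
```python
from h import *
o=bot.get_obs();print(o['joint_pos'][5])
go((.513,.0674,.205),1.538)
```

```text
-0.8038470271133993
d [-2.81  7.55 -3.49] w [-0.02  0.02  2.17]
```

Call:
drive_tool([
  {"dx":0,"dy":0,"dz":-0.5,"wx":0,"wy":0,"wz":0,"hand":30},
  {"dx":0,"dy":0,"dz":-1.3,"wx":0,"wy":0,"wz":0,"hand":30},
  {"dx":0,"dy":0,"dz":-2.2,"wx":0,"wy":0,"wz":0,"hand":30},
  {"dx":-0.1,"dy":0.3,"dz":-3,"wx":0,"wy":0,"wz":0,"hand":30},
  {"dx":-0.4,"dy":1.1,"dz":-3.5,"wx":0,"wy":0,"wz":0.4,"hand":30},
  {"dx":-0.75,"dy":2.0,"dz":-3.5,"wx":0,"wy":0,"wz":0.8,"hand":30},
  {"dx":-1.1,"dy":2.9,"dz":-3.5,"wx":0,"wy":0,"wz":1.2,"hand":30},
  {"dx":-1.45,"dy":3.8,"dz":-3.5,"wx":0,"wy":0,"wz":1.6,"hand":30},
  {"dx":-1.75,"dy":4.7,"dz":-3.5,"wx":0,"wy":0,"wz":2.0,"hand":30},
  {"dx":-2.1,"dy":5.6,"dz":-3.5,"wx":0,"wy":0,"wz":2.2,"hand":30},
  {"dx":-2.4,"dy":6.4,"dz":-3.5,"wx":0,"wy":0,"wz":2.2,"hand":30},
  {"dx":-2.65,"dy":7.1,"dz":-3.5,"wx":0,"wy":0,"wz":2.2,"hand":30},
  {"dx":-2.81,"dy":7.55,"dz":-3.5,"wx":0,"wy":0,"wz":2.2,"hand":30},
  {"dx":-2.81,"dy":7.55,"dz":-3.5,"wx":0,"wy":0,"wz":2.2,"hand":30},
  {"dx":-2.81,"dy":7.55,"dz":-3.5,"wx":0,"wy":0,"wz":2.2,"hand":30},
])

```text
clock: 14.85
eef_pos: [0.5126, 0.0681, 0.2049]
tool_rot: [0.017, 1.0, -0.0, 0.0]
ft_force: [-0.1, 0.2, -1.3]
grip_width: 0.0334
grasp_force: 61.6
```

Run:
```python
from h import *
np.set_printoptions(precision=4,suppress=True)
c=cal('wrist');o=bot.get_obs();print(o['eef_pos'],R.from_quat(o['tool_rot']).as_matrix(),o['joint_pos'][5],o['grip_width'])
im=bot.camera('wrist')
e=o['eef_pos']
M=R.from_quat(o['tool_rot']).as_matrix()
for z in (.007,-.031): print(proj(c,e+[0,0,z]))
u,v=[int(x) for x in proj(c,e)];print(u-80,v-60)
a=cv2.resize(im[v-60:v+60,u-80:u+80],(640,480),interpolation=cv2.INTER_CUBIC)
s=bot.camera('side');cs=cal('side');us,vs=[int(x) for x in proj(cs,(.513,.0674,.16))];print(us-25,vs-30)
b=cv2.resize(s[vs-30:vs+30,us-25:us+25],(400,480),interpolation=cv2.INTER_CUBIC)
out=cv2.resize(np.hstack([a,b]),(800,369));save('w7',out)
go((.513,.0674,.180),1.538)
```

```text
[0.5126 0.0681 0.2049] [[-0.9994  0.0336 -0.    ]
 [ 0.0336  0.9994 -0.0005]
 [-0.     -0.0005 -1.    ]] 0.16598970134118612 0.033433653519181254
[277.0628 309.0436]
[276.65   266.1709]
196 239
229 154
d [-0.01  0.01  0.5 ] w [-0.   -0.   -0.04]
```

View pics/w7.png

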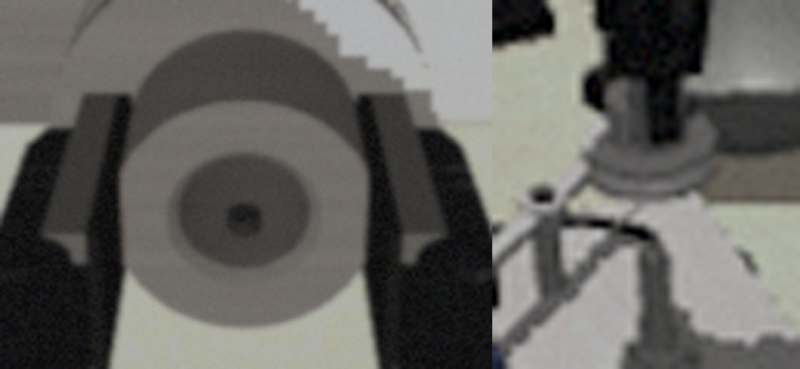

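The wrist crop shows the bore centred at (245,212) with the screw point at its middle front, within 0.5 mm of the TCP axis. The side crop shows the pulley level above the shaft. I'm lowering gently.

Call:
drive_tool([
  {"dx":-0.01,"dy":0,"dz":0.4,"wx":0,"wy":0,"wz":0,"hand":30},
  {"dx":-0.01,"dy":0,"dz":0.7,"wx":0,"wy":0,"wz":0,"hand":30},
  {"dx":-0.01,"dy":0,"dz":0.8,"wx":0,"wy":0,"wz":0,"hand":30},
  {"dx":-0.01,"dy":0,"dz":0.85,"wx":0,"wy":0,"wz":0,"hand":30},
  {"dx":-0.01,"dy":0,"dz":0.9,"wx":0,"wy":0,"wz":0,"hand":30},
  {"dx":-0.01,"dy":0,"dz":0.95,"wx":0,"wy":0,"wz":0,"hand":30},
  {"dx":-0.01,"dy":0,"dz":0.95,"wx":0,"wy":0,"wz":0,"hand":30},
])

```text
clock: 15.65
eef_pos: [0.5131, 0.0679, 0.1574]
tool_rot: [0.017, 1.0, 0.0, -0.0]
ft_force: [-2.3, 1.3, -2.3]
grip_width: 0.0331
grasp_force: 61.8
```

Run:
```python
from h import *
o=bot.get_obs();print(o['eef_pos'],o['ft_force'],o['ft_torque'],o['tool_rot'])
```

```text
[0.51313436 0.06785656 0.15743766] [-2.29960871  1.28411323 -2.2733595 ] [0.27380651 0.38196965 0.05429306] [ 1.74958960e-02  9.99846910e-01  2.24978012e-04 -9.03145030e-06]
```

Call:
drive_tool([
  {"dx":0.005,"dy":0,"dz":0.15,"wx":0,"wy":0,"wz":0,"hand":30},
  {"dx":0.005,"dy":0,"dz":0.3,"wx":0,"wy":0,"wz":0,"hand":30},
  {"dx":0.005,"dy":0,"dz":0.38,"wx":0,"wy":0,"wz":0,"hand":30},
  {"dx":0.005,"dy":0,"dz":0.44,"wx":0,"wy":0,"wz":0,"hand":30},
  {"dx":0.005,"dy":0,"dz":0.48,"wx":0,"wy":0,"wz":0,"hand":30},
  {"dx":0.005,"dy":0,"dz":0.48,"wx":0,"wy":0,"wz":0,"hand":30},
])

```text
clock: 16.25
eef_pos: [0.5129, 0.0678, 0.1328]
tool_rot: [0.017, 1.0, 0.0, -0.0]
ft_force: [-0.8, 1.6, -3.8]
grip_width: 0.033
grasp_force: 61.5
```

The screw point is past the shaft's end with no upward force. The last 7.8 mm brings the hub flush.

Call:
drive_tool([
  {"dx":0,"dy":0,"dz":0.05,"wx":0,"wy":0,"wz":0,"hand":30},
  {"dx":0,"dy":0,"dz":0.1,"wx":0,"wy":0,"wz":0,"hand":30},
  {"dx":0,"dy":0,"dz":0.15,"wx":0,"wy":0,"wz":0,"hand":30},
  {"dx":0,"dy":0,"dz":0.15,"wx":0,"wy":0,"wz":0,"hand":30},
  {"dx":0,"dy":0,"dz":0.15,"wx":0,"wy":0,"wz":0,"hand":30},
  {"dx":0,"dy":0,"dz":0.15,"wx":0,"wy":0,"wz":0,"hand":30},
])

```text
clock: 16.85
eef_pos: [0.5129, 0.0678, 0.1255]
tool_rot: [0.018, 1.0, 0.0, -0.0]
ft_force: [-0.9, 2.5, -3.3]
grip_width: 0.0331
grasp_force: 61.4
```

Run:
```python
from h import *
c=cal('wrist');o=bot.get_obs();print(o['eef_pos'],o['ft_force'],o['ft_torque'])
im=bot.camera('wrist');e=o['eef_pos'];u,v=[int(x) for x in proj(c,e)];print(proj(c,e+[0,0,.007]),u-80,v-60)
a=cv2.resize(im[v-60:v+60,u-80:u+80],(440,330),interpolation=cv2.INTER_CUBIC)
f=cv2.resize(im,(440,330));f=f
s=bot.camera('side');cs=cal('side');us,vs=[int(x) for x in proj(cs,(.513,.0674,.12))]
b=cv2.resize(s[vs-30:vs+30,us-30:us+30],(330,330),interpolation=cv2.INTER_CUBIC)
save('w8',np.hstack([a,b]))
```

```text
[0.51287909 0.06775771 0.12545711] [-0.85279839  2.54089119 -3.28356606] [ 0.49200426  0.26722908 -0.00090802]
[277.07408897 309.03321405] 196 239
```

View pics/w8.png

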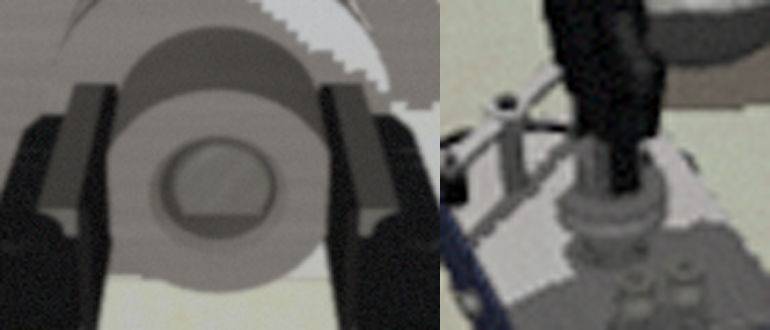

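The shaft's end fills the bore flush with the hub top, and its flat is at the bottom of the crop (225,215), squarely towards the screw and the front. I'm handing the job in.

```bash
python3 -c "
from workcell import bot
print(bot.job_done())"
```

```text
the job is handed in; nothing more can be done
None
```

I handed the job in at about 17 s. By my last readings and pictures the lever is parked, the flat faces the front, and the fingers hold the pulley on the shaft, hub flush and screw over the flat. No verdict came back, and I viewed 11 pictures, one over the limit of 10.

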